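# Change pots on the laboratory warming plate

### The job

The small steel pot is standing on the ring mark in the middle of the black warming plate, where the wide pot with the handle is needed. Slide the small pot aside so that it stands wholly inside the square mark at the free end of the plate, then slide the wide pot onto the ring mark so that the ring shows all round it, and last push the switch lever at the front of the plate fully over towards the pots. Keep both pots flat on the plate all the time, never lifting or tipping them, and leave the tube rack, the tray and the jar where they are.

Things in the scene. Friction and masses are not known exactly. Their poses are not given: they have to be found in the camera images.
- plate: Warming plate fixed to the bench: white housing with a flat black glass top at 50 mm height. Origin on the bench under the middle of the ring mark; x points roughly away from the robot, y along the row of pot places (y = -165, 0, +165 mm; yaw up to 0.25 rad). Housing: x -170 to +130, y -260 to +260 mm; glass: x -87 to +127, y -250 to +250 mm. The grey front strip carries the switch.
- hot_zone (a point): Middle of the thin pale ring mark (138 mm inside, 146 mm outside diameter, painted flat) in the middle of the glass, at the height of the glass surface; axes as the plate.
- rest_mark: Thin pale square outline painted on the glass (106 mm inside, 114 mm outside) at the free end of the row (left or right, within 10 mm of the pot place). Origin at its centre, at the height of the glass; sides parallel to its x and y axes.
- small_pot: Small open round steel pot without a handle, 76 mm outside diameter, 85 mm tall, wall 4 mm, floor 5 mm, about 0.3 kg. Origin at the centre of its underside, z up. It starts on the ring mark, within about 10 mm of its middle.
- wide_pot: Wide open round steel pot, 110 mm outside diameter, 75 mm tall, wall 4 mm, floor 5 mm, about 0.6 kg. Origin at the centre of its underside, z up. A straight black handle (16 mm wide, 10 mm thick, middle 60 mm up) sticks out along its +x axis, 53 to 123 mm from its axis, roughly away from the robot. Starts at the end of the row away from the square mark.
- switch (a joint): Toggle lever of the warming plate, on a small grey block at the middle of the front strip, 122 mm in front of the ring's middle. 0: leaning towards the robot (off); 1.0 rad: leaning towards the pots (fully on). It stays where it is left.
- switch_tip (a point): Top end of the 45 mm long toggle lever.
- tube_rack: Bystander: red rack of capped tubes, 152 x 76 mm, 112 mm tall, loose on the bench left of the plate. Origin at the centre of its underside.
- tray: Bystander: white open plastic tray 150 x 110 x 60 mm, loose on the bench right of the plate. Origin at the centre of its underside.
- jar: Bystander: brown glass jar with a cap, 72 mm diameter, 120 mm tall, on the bench beyond the plate. Origin at the centre of its underside.

How it is judged (in metres and radians):
On the way, in this order (a step that is already met when the one before it is completed fails the run):
1. the small pot stands inside the square mark (x of small_pot in the frame of rest_mark between -0.017 and 0.017 m and y of small_pot in the frame of rest_mark between -0.017 and 0.017 m and z of small_pot in the frame of rest_mark below 0.004 m and linear speed of small_pot below 0.02 m/s), for 0.2 s.
2. the wide pot stands on the ring mark (horizontal distance between wide_pot and hot_zone below 0.018 m and z of wide_pot in the frame of hot_zone below 0.004 m and linear speed of wide_pot below 0.02 m/s), for 0.2 s.
3. the switch lever is pushed over to on (value of joint switch above 0.8 rad), for 0.2 s.
At the end, for the whole second after the job is handed in: The small pot stands at rest on the glass with its centre within 17 mm of the square mark's centre along each side, the wide pot stands at rest on the glass with its centre within 18 mm of the ring's middle, and the switch lever is past 0.8 rad (all of step 1 and all of step 2 and value of joint switch above 0.8 rad); the robot touches nothing.
It fails at once if the small pot is lifted 10 mm, tipped (over 0.2 rad) or pushed off the plate (z of small_pot in the frame of hot_zone above 0.01 m or z of small_pot in the frame of hot_zone below -0.01 m or angle between small_pot's own z axis and vertical above 0.2 rad).
It fails at once if the wide pot is lifted 10 mm, tipped (over 0.2 rad) or pushed off the plate (z of wide_pot in the frame of hot_zone above 0.01 m or z of wide_pot in the frame of hot_zone below -0.01 m or angle between wide_pot's own z axis and vertical above 0.2 rad).
It fails at once if the tube rack, tray or jar is moved by more than 20 mm (distance of any of tube_rack, tray, jar from where it was at the start of the episode above 0.02 m).
It also fails if it takes over 64 s, if anything falls off the work surface, if the arm or the gripper's body presses on something with over 40 N, if the wrist force passes 120 N, or if a joint passes its speed limit or range.

### The arm

A 6-joint arm with a two-finger parallel gripper is mounted at the origin on the work surface. World frame = base frame: x ahead of the robot, y to its left, z up, the work surface at z = 0. Lengths are in mm, angles in rad, forces in N, time in s.
With the tool pointing down it reaches from about 200 to 875 mm from the base axis. Payload 3.4 kg.
Tool frame: the origin (TCP) lies on the centre line of the jaws, within the pads' length; the fingertips stand 19 mm ahead of it and the grasp point (between the pads) is the TCP; z points along the fingers, y is the line along which they close (so a half turn about z gives the same grasp; the last joint's range is limited). The gripper opens to 94 mm and grips with 3 to 60 N. Pads are 16 mm wide; open, the fingers measure 119 mm over their backs; the gripper's body (75 mm by 177 mm) begins 78 mm behind the grasp point.
Start: joints at [-1.395, 0.276, 1.505, -0, 1.361, -0.121], TCP at [168.164, -549.895, 224.493] pointing down, gripper open.
Joint ranges: [-2.89, 2.89], [-0.75, 2.08], [0.22, 2.7], [-1.18, 4.32], [0.11, 2.71], [-2.7, 2.7]. Speed limits (rad/s): [2.57, 2.57, 3.14, 3.14, 3.14, 3.14].

### API

Orientations are given as a unit quaternion [x, y, z, w].
In Python, from workcell import ctrl gives the robot as it stands.
- The arm moves only by the shell command python3 -m handwheel 'ROWS' [OPENING] [FORCE]. ROWS is text: rows parted by semicolons, each of 6 numbers parted by spaces: the shift along the tool's x, y, z in mm, then the turn, a rotation vector about the tool's x, y, z in rad. A call has exactly 8 rows; each row shifts and turns the commanded pose from where the row before left it, along the tool's axes as they then stand; what a row does not reach is not made up. A row lasts 1/10 s, in which the tool goes at most 50 mm and 8.59 degrees, less where a joint would pass 70% of its speed; a pose out of reach is approached as far as the arm can. A call with a gripper value outside its range is refused whole. OPENING is the opening, from -1 (shut) to 1 (fully open), set as the call begins (- or left out, the last holds). The fingers move at their own pace and stop on an object; FORCE is the grip in N (left out, the last holds). Time passes only in rows, so rows that do not move let the fingers close, or fill a call up. It gives the time, the measured TCP pose, the force, the opening and the grip force at its end, in the units of the state.
- ctrl.sense(): the state, without advancing time (a new reading comes with each control period).
- ctrl.camera(name): name is "scene" or "top"; returns a dict with "image" (420x560x3 uint8, red, green, blue), "fx", "fy", "cx", "cy" (pixels), "D" ([k1, k2, p1, p2, k3] as OpenCV has them; the pictures are not rectified), "eye" and "orientation" of the camera in the world. Camera axes: x right, y up, looking along -z (the intrinsics and any distortion apply to the point x, -y, -z); pixel columns grow to the right and rows downward; lengths in mm; the calibration is good to about 2 mm. A picture is of the moment at which its call begins. There is no depth.
- ctrl.sign_off(): hands the job in; it is judged then, once.
The state is a dict: "clock": time; "joint_positions": joint angles; "dq": joint speeds; "tau": joint torques, N m; "ee_pos": TCP position; "orientation": TCP orientation; "force": force on the tool from outside, world axes, zero at the start; "ft_torque": the same for the moment, N m; "width": finger opening in mm; "gripper_force": force on a finger pad.
Only numpy, scipy, OpenCV 4.12 (cv2) and the standard library are available. Lean on these libraries where they do the work, as an engineer would, in place of code of your own. Each camera call takes 0.05 s, during which the arm holds its last target. There are 200 camera calls.

## Working session

There is one attempt and no reset: what is moved stays moved. The work goes in short steps, Python scripts to look and compute and a shell command to move; the robot and the scene stay as the last step left them, time stands still between calls to the robot, and variables do not carry over. Pictures are saved under pics/ and viewed, at most 10 in all, crops included, and the job is handed in when it is done.

```bash
mkdir -p pics; ls
cat > h.py <<'E'
import numpy as np, cv2
from scipy.spatial.transform import Rotation as R
from workcell import ctrl
def cam(n,save=None):
    c=ctrl.camera(n)
    if save: cv2.imwrite(f'pics/{save}.png',c['image'][:,:,::-1])
    return c
def K(c): return np.array([[c['fx'],0,c['cx']],[0,c['fy'],c['cy']],[0,0,1.]])
def rays(c,px):
    u=cv2.undistortPoints(np.array(px,float).reshape(-1,1,2),K(c),np.array(c['D'],float)).reshape(-1,2)
    d=np.c_[u[:,0],-u[:,1],-np.ones(len(u))]
    return R.from_quat(c['orientation']).apply(d)
def at_z(c,px,z):
    d=rays(c,px);e=np.array(c['eye'],float)
    return e+d*((z-e[2])/d[:,2])[:,None]
def proj(c,P):
    q=R.from_quat(c['orientation']).inv().apply(np.array(P,float).reshape(-1,3)-np.array(c['eye']))
    return cv2.projectPoints(q*[1,-1,-1],np.zeros(3),np.zeros(3),K(c),np.array(c['D'],float))[0].reshape(-1,2)
def tri(c1,p1,c2,p2):
    d1=rays(c1,[p1])[0];d2=rays(c2,[p2])[0];e1=np.array(c1['eye']);e2=np.array(c2['eye'])
    s=np.linalg.lstsq(np.c_[d1,-d2],e2-e1,rcond=None)[0]
    a=e1+s[0]*d1;b=e2+s[1]*d2
    return (a+b)/2,np.linalg.norm(a-b)
E
python3 - <<'E'
from h import *
for n in('scene','top'):
    c=cam(n,n+'0');print(n,c['eye'],c['orientation'],c['fx'],c['D'])
print(ctrl.sense())
E
```

```text
pics
scene [1122.98206222  599.45305312 1148.43493652] [0.10428381 0.2917595  0.89282265 0.32690824] 482.3485640963956 [0.0329428 0.        0.        0.        0.       ]
top [ 541.02928809  -15.10725812 1423.15087254] [ 0.01741547 -0.00898368 -0.70605387  0.70788695] 408.8084964395659 [-0.09564584  0.          0.          0.          0.        ]
{'clock': 0.1, 'joint_positions': array([-1.39499650e+00,  2.76519639e-01,  1.50595628e+00, -2.12606866e-05,
        1.36069296e+00, -1.21017362e-01]), 'dq': array([ 0.00066707, -0.00148931, -0.00296688,  0.00034032, -0.00021951,
        0.00057096]), 'tau': array([ 1.72214353e-03, -4.05455124e+01, -2.37779617e+01,  7.01597426e-02,
        2.98512785e-02, -4.25806786e-05]), 'ee_pos': array([ 168.07259932, -549.41211592,  223.71814855]), 'orientation': array([ 9.89007006e-01,  1.47866563e-01, -3.19755868e-05, -7.87531746e-04]), 'force': array([-0.18950279, -0.17010645, -0.01436079]), 'ft_torque': array([-0.00831361,  0.03579945, -0.00963751]), 'gripper_force': 0.0, 'width': 93.72628829687964}
```

View pics/scene0.png

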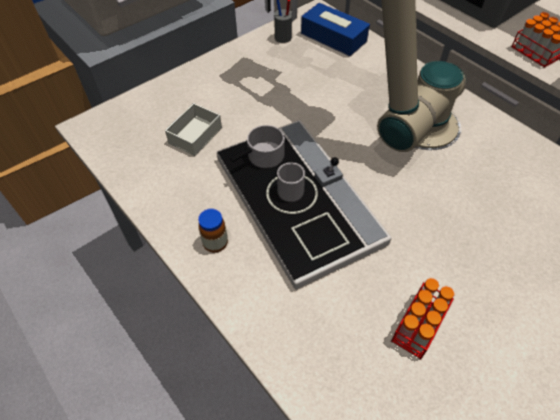

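View pics/top0.png

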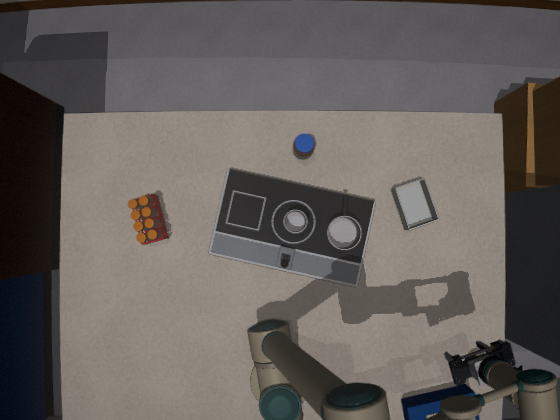

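The scene view shows the wide pot at about (266,147), the small pot at (291,182) in the ring, the square at (321,237) and the switch at (331,167). The top view shows the square at (246,210), the ring at (293,222), the small pot at (296,221), the wide pot at (343,232) and the lever at (285,258). The square is on the left (+y). I'll enlarge both.

Run:
```python
import cv2
a=cv2.imread('pics/top0.png')[160:292,205:380];cv2.imwrite('pics/topz.png',cv2.resize(a,None,fx=4.5,fy=4.5,interpolation=cv2.INTER_CUBIC))
a=cv2.imread('pics/scene0.png')[118:286,212:392];cv2.imwrite('pics/scz.png',cv2.resize(a,None,fx=3.5,fy=3.5,interpolation=cv2.INTER_CUBIC))
```

```text
(no output)
```

View pics/topz.png

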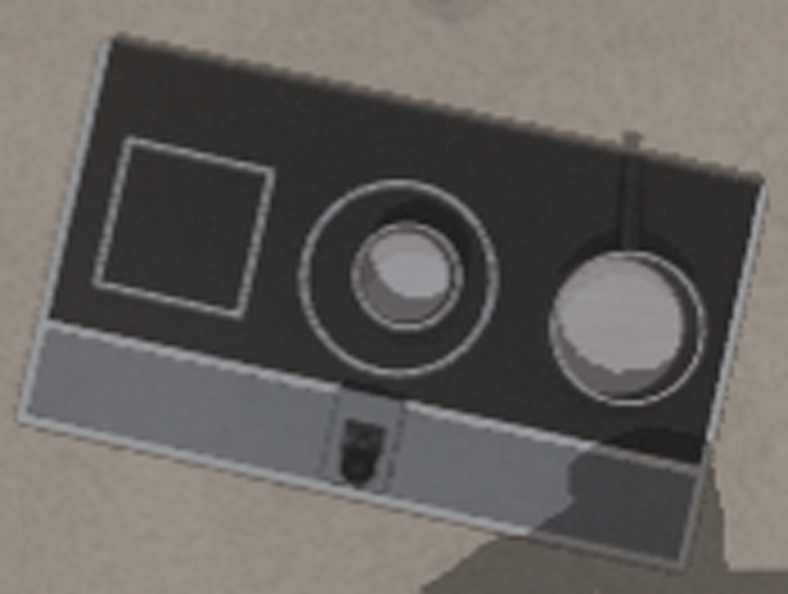

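View pics/scz.png

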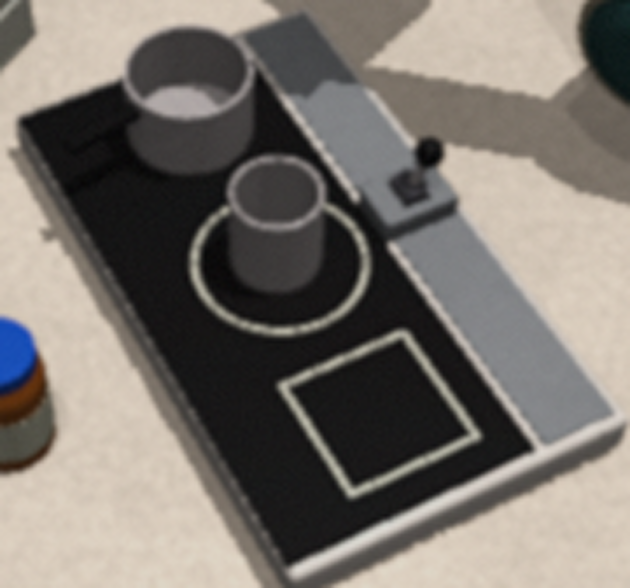

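The enlarged top view shows the square corners at (128,139), (273,171), (240,317) and (96,285), the ring centred near (399,279), the small rim near (407,275), the wide rim near (628,328) and the knob at (357,478). The matching points in the scene crop are clear too.

Run:
```python
from h import *
t=cam('top');s=cam('scene')
T=lambda u,v:((u+.5)/4.5-.5+205,(v+.5)/4.5-.5+160)
S=lambda u,v:((u+.5)/3.5-.5+212,(v+.5)/3.5-.5+118)
pts={'sq1':((128,139),(404-0,332)),}
tsq=[(128,139),(273,171),(240,317),(96,285)]
# scene order: top-left(far,left) etc -> far-left=(351,495), far-right=(279,384), near-right=(404,332), near-left=(480,437)
ssq=[(351,495),(279,384),(404,332),(480,437)]
for a,b in zip(tsq,ssq): print('sq',*tri(t,T(*a),s,S(*b)))
for n,a,b in[('ring',(399,279),(281,261)),('small',(407,275),(276.5,192)),('wide',(628,328),(189,69)),('knob',(357,478),(430,151))]:
    print(n,*tri(t,T(*a),s,S(*b)))
A=at_z(t,[T(*a) for a in tsq],50);B=at_z(s,[S(*a) for a in ssq],50)
for q in(A,B):print('sqc',q.mean(0),[np.linalg.norm(q[i]-q[i-1]).round(1) for i in range(4)],np.arctan2(*(q[0]-q[1]+q[3]-q[2])[[0,1]]))
print('ring',at_z(t,[T(399,279)],50),at_z(s,[S(281,261)],50))
print('small',at_z(t,[T(407,275)],135),at_z(s,[S(276.5,192)],135))
print('wide',at_z(t,[T(628,328)],125),at_z(s,[S(189,69)],125))
print('wid dia',np.ptp(at_z(t,[T(549,328),T(707,328)],125),0)[1],'sm',np.ptp(at_z(t,[T(352,275),T(462,275)],135),0)[1])
print('handle end',at_z(t,[T(631,135)],110),at_z(t,[T(628,245)],110))
g=at_z(t,[T(113,40),T(763,181)],50);print('glass far edge',g, np.arctan2(*(g[0]-g[1])[:2]))
```

```text
sq [659.98655775 160.08850883  50.78479637] 0.31311609621049813
sq [636.28103634  50.7898927   52.03251848] 0.42969820567885075
sq [526.6810116   75.63298239  49.13505453] 0.9525807770378903
sq [549.87511906 184.35296817  47.95924617] 2.005023661372438
ring [555.04822354 -42.73588486  49.32175158] 1.8602962599167294
small [557.1287832  -46.74029293 135.08892944] 1.3505464532710483
wide [ 520.04258884 -202.73555771  125.59054259] 1.8425417383656397
knob [414.7491143  -14.17331563 107.31805859] 4.7302908047550245
sqc [593.5055017  117.42210487  50.        ] [np.float64(112.0), np.float64(111.6), np.float64(111.9), np.float64(110.6)] 0.21507110547480135
sqc [593.01512002 117.91661982  50.        ] [np.float64(112.4), np.float64(112.8), np.float64(112.0), np.float64(111.9)] 0.21249154311188437
ring [[555.71953741 -43.3584308   50.        ]] [[554.73127241 -41.6920421   50.        ]]
small [[557.62353592 -47.20366415 135.        ]] [[556.59567284 -46.3248844  135.        ]]
wide [[ 520.71453474 -203.44653508  125.        ]] [[ 519.05795661 -202.5229592   125.        ]]
wid dia 111.79506358610735 sm 76.99159227620007
handle end [[ 658.55312355 -208.1958116   110.        ]] [[ 579.72596219 -205.748189    110.        ]]
glass far edge [[ 734.93690124  172.0770259    50.        ]
 [ 629.70554138 -316.22853077   50.        ]] 0.21225697933865345
```

Two views agree within 2 mm: square (593.2, 117.7), ring (555.2, -42.5), small pot (557, -46.8), wide pot (520, -203), yaw -0.212, with the rims at 135 and 125 mm as expected. First I'll turn the tool so that its y lies along the row, then travel above the small pot.

```bash
cat > d.py <<'E'
import sys
from h import *
def show(x,y,z):
    s=ctrl.sense();r=R.from_quat(s['orientation'])
    ax=r.as_matrix()
    print('t',s['clock'],'pos',s['ee_pos'].round(1),'yaw',np.arctan2(ax[1,0],ax[0,0]).round(3),'tilt',np.degrees(np.arccos(-ax[2,2])).round(2),'F',s['force'].round(1),'w',round(s['width'],1),'g',s['gripper_force'])
    print('tool delta',r.inv().apply(np.array([x,y,z])-s['ee_pos']).round(1))
show(*map(float,sys.argv[1:4]))
E
python3 -m handwheel '0 0 0 0 0 0.127;0 0 0 0 0 0.127;0 0 0 0 0 0.127;0 0 0 0 0 0.127;20 -41 0 0 0 0;20 -41 0 0 0 0;20 -41 0 0 0 0;20 -41 0 0 0 0' 1; python3 d.py 557 -46.8 160
```

```text
clock: 1.0
ee_pos: [281.5, -404.8, 224.3]
orientation: [0.994, -0.106, 0.0, -0.0]
force: [0.5, -0.4, -0.1]
width: 94.0
gripper_force: 0.0
t 1.0 pos [ 281.5 -404.8  224.3] yaw -0.212 tilt 0.02 F [ 0.5 -0.4 -0.1] w 94.0 g 0.0
tool delta [ 194.  -408.    64.4]
```

```bash
python3 -m handwheel '20 -45 0 0 0 0;20 -45 0 0 0 0;20 -45 0 0 0 0;20 -45 0 0 0 0;20 -45 0 0 0 0;20 -45 0 0 0 0;20 -45 0 0 0 0;20 -45 0 0 0 0' >/dev/null; python3 -m handwheel '17 -24 0 0 0 0;17 -24 0 0 0 0;0 0 20 0 0 0;0 0 20 0 0 0;0 0 20 0 0 0;0 0 0 0 0 0;0 0 0 0 0 0;0 0 0 0 0 0' >/dev/null; python3 d.py 557 -46.8 82
python3 - <<'E'
from h import *
a=cam('top')['image'][130:300,205:390,::-1];b=cam('scene')['image'][80:286,202:402,::-1]
f=lambda i:cv2.resize(i,(400,int(i.shape[0]*400/i.shape[1])),interpolation=cv2.INTER_CUBIC)
a,b=f(a),f(b);o=np.zeros((max(len(a),len(b)),800,3),np.uint8);o[:len(a),:400]=a;o[:len(b),400:]=b;cv2.imwrite('pics/p5.png',o)
E
```

```text
t 2.6 pos [556.8 -48.3 165.6] yaw -0.211 tilt 0.12 F [0.8 0.6 0.6] w 93.7 g 0.0
tool delta [-0.3 -1.5 83.6]
```

View pics/p5.png

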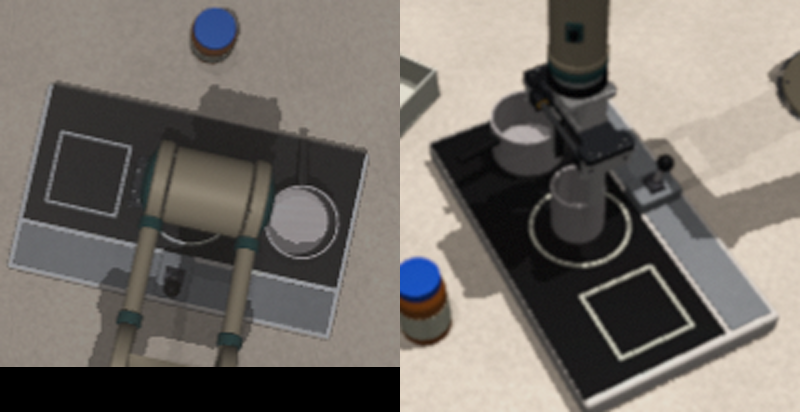

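The gripper (right half, about (590,130)) is above the small pot at (578,205), with its long side along the row. I'll descend and close lightly.

```bash
python3 -m handwheel '0 -1.5 10 0 0 0;0 0 10 0 0 0;0 0 10 0 0 0;0 0 10 0 0 0;0 0 10 0 0 0;0 0 10 0 0 0;0 0 10 0 0 0;0 0 10 0 0 0' >/dev/null; python3 d.py 557 -46.8 85;  python3 -m handwheel '0 0 0 0 0 0;0 0 0 0 0 0;0 0 0 0 0 0;0 0 0 0 0 0;0 0 0 0 0 0;0 0 0 0 0 0;0 0 0 0 0 0;0 0 0 0 0 0' -1 10; python3 d.py 593.2 117.7 85
```

```text
t 3.5 pos [556.3 -46.6  83.5] yaw -0.211 tilt 0.01 F [-0.2  0.3  0. ] w 93.9 g 0.0
tool delta [ 0.7  0.  -1.5]
clock: 4.3
ee_pos: [556.6, -46.6, 84.8]
orientation: [0.994, -0.105, 0.0, 0.0]
force: [0.9, 0.3, 1.2]
width: 74.8
gripper_force: 10.0
t 4.3 pos [556.6 -46.6  84.8] yaw -0.211 tilt 0.05 F [0.9 0.3 1.2] w 74.8 g 9.987168700899929
tool delta [   1.3 -168.3   -0.2]
```

Gripped (width about 76). I'll slide it 168 mm.

```bash
python3 -m handwheel '0 -5 0 0 0 0;0 -11 0 0 0 0;0 -11 0 0 0 0;0 -11 0 0 0 0;0 -11 0 0 0 0;0 -11 0 0 0 0;0 -11 0 0 0 0;0 -11 0 0 0 0'|grep force; python3 d.py 593.2 117.7 85;  python3 -m handwheel '0 -11 0 0 0 0;0 -11 0 0 0 0;0 -11 0 0 0 0;0 -11 0 0 0 0;0 -11 0 0 0 0;0 -11 0 0 0 0;0 -11 0 0 0 0;1 -9 0 0 0 0'|grep force; python3 d.py 593.2 117.7 85
```

```text
force: [-0.9, -5.7, 6.0]
gripper_force: 10.0
t 5.1 pos [573.7  34.3  84.8] yaw -0.211 tilt 0.06 F [-0.9 -5.7  6. ] w 74.9 g 9.98366533080116
tool delta [  1.6 -85.7  -0.3]
force: [-2.4, -5.0, 6.6]
gripper_force: 10.0
t 5.9 pos [592.  118.1  84.8] yaw -0.21 tilt 0.09 F [-2.4 -5.   6.6] w 75.3 g 9.974732013652101
tool delta [ 1.3  0.2 -0.2]
```

Settle, release, rise and measure.

```bash
python3 -m handwheel '0 0 0 0 0 0;0 0 0 0 0 0;0 0 0 0 0 0;0 0 0 0 0 0;0 0 0 0 0 0;0 0 0 0 0 0;0 0 0 0 0 0;0 0 0 0 0 0' 1|grep width;  python3 -m handwheel '0 0 -10 0 0 0;0 0 -15 0 0 0;0 0 -20 0 0 0;0 0 -20 0 0 0;0 0 -20 0 0 0;0 40 0 0 0 0;0 45 0 0 0 0;0 45 0 0 0 0' >/dev/null
python3 -m handwheel '0 45 0 0 0 0;0 45 0 0 0 0;0 45 0 0 0 0;0 8 0 0 0 0;0 0 0 0 0 0;0 0 0 0 0 0;0 0 0 0 0 0;0 0 0 0 0 0' >/dev/null
python3 - <<'E'
from h import *
# wide pot leading-wall grasp point (53 mm along row towards the ring)
w=np.array([520,-203.]);y=np.array([.2104,.9776]);print('grasp',w+53*y)
a=cam('top')['image'][160:292,205:380,::-1];b=cam('scene')['image'][118:286,212:392,::-1]
f=lambda i:cv2.resize(i,(400,int(i.shape[0]*400/i.shape[1])),interpolation=cv2.INTER_CUBIC)
a,b=f(a),f(b);o=np.zeros((max(len(a),len(b)),800,3),np.uint8);o[:len(a),:400]=a;o[:len(b),400:]=b;cv2.imwrite('pics/p6.png',o)
E
python3 d.py 531.2 -151.2 117
```

```text
width: 94.2
grasp [ 531.1512 -151.1872]
t 8.4 pos [ 535.5 -148.3  169.5] yaw -0.209 tilt 0.01 F [-0.4  0.5  0.1] w 94.1 g 0.0
tool delta [-3.6  3.7 52.5]
```

View pics/p6.png

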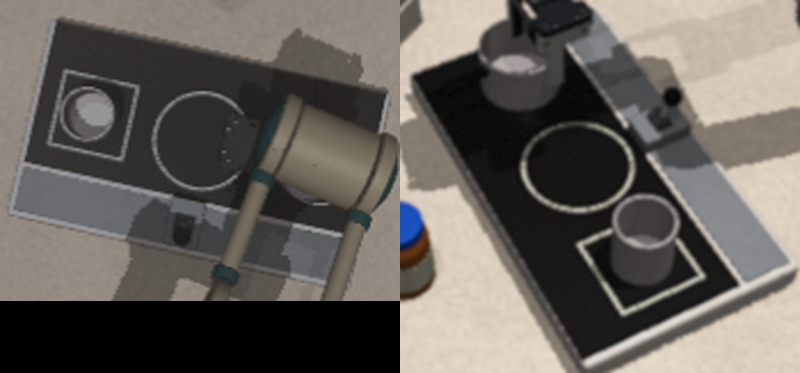

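The small pot's rim is at about (88,113) in the left half, and at (645,224) in the right half, inside the square. I'll check the numbers and then go down onto the wide pot's wall.

```bash
python3 - <<'E'
from h import *
t=cam('top');s=cam('scene');k=400/175;m=400/180
P=(88.5/k-.5+205,113.5/k-.5+160);Q=(245.5/m-.5+212,222.5/m-.5+118)
p,e=tri(t,P,s,Q);print(p,e)
for a in(at_z(t,[P],135)[0],at_z(s,[Q],135)[0]):
    d=a[:2]-[593.2,117.7];print(a,'in mark',d@[.9777,-.2104],d@[.2104,.9777])
E
python3 -m handwheel '-4 4 8 0 0 0;0 0 8 0 0 0;0 0 8 0 0 0;0 0 8 0 0 0;0 0 8 0 0 0;0 0 8 0 0 0;0 0 4 0 0 0;0 0 0 0 0 0'|grep orce; python3 d.py 531.2 -151.2 117
```

```text
[593.00155257 117.73559966 131.54832036] 2.3738746298255924
[593.70583505 116.54819101 135.        ] in mark 0.7368955377444988 -1.0196959593817978
[593.92981423 120.1737893  135.        ] in mark 0.19305410587798788 2.5721767155671325
force: [0.2, -0.2, -1.1]
gripper_force: 0.0
t 9.3 pos [ 530.1 -152.4  116.7] yaw -0.211 tilt 0.08 F [ 0.2 -0.2 -1.1] w 93.7 g 0.0
tool delta [ 0.8 -1.4 -0.3]
```

The small pot is within 3 mm of the mark's centre. Now I'll grip the wide pot's wall.

```bash
python3 -m handwheel '1 -1 0 0 0 0;0 0 0 0 0 0;0 0 0 0 0 0;0 0 0 0 0 0;0 0 0 0 0 0;0 0 0 0 0 0;0 0 0 0 0 0;0 0 0 0 0 0' -1 15|tail -3;  python3 -m handwheel '0 0 0 0 0 0;0 0 0 0 0 0;0 0 0 0 0 0;0 0 0 0 0 0;0 0 0 0 0 0;0 0 0 0 0 0;0 0 0 0 0 0;0 0 0 0 0 0'|tail -3; python3 d.py 566.4 9.3 117
```

```text
force: [0.5, -0.2, -0.8]
width: 33.4
gripper_force: 0.0
force: [0.7, 1.5, -0.1]
width: 5.4
gripper_force: 14.8
t 10.9 pos [ 531.9 -151.5  117.5] yaw -0.211 tilt 0.02 F [ 0.7  1.5 -0.1] w 5.4 g 14.819519243901595
tool delta [ 1.000e-01 -1.645e+02  5.000e-01]
```

Wall gripped (5.4 mm). I'll pull the pot 164 mm along the row.

```bash
python3 -m handwheel '0 -4 0 0 0 0;0 -9 0 0 0 0;0 -9 0 0 0 0;0 -9 0 0 0 0;0 -9 0 0 0 0;0 -9 0 0 0 0;0 -9 0 0 0 0;0 -9 0 0 0 0'|grep orce; python3 d.py 566.4 9.3 117; python3 -m handwheel '0 -9 0 0 0 0;0 -9 0 0 0 0;0 -9 0 0 0 0;0 -9 0 0 0 0;0 -9 0 0 0 0;0 -9 0 0 0 0;0 -9 0 0 0 0;0 -9 0 0 0 0'|grep orce; python3 d.py 566.4 9.3 117
```

```text
force: [-0.5, -4.7, -0.8]
gripper_force: 14.3
t 11.7 pos [545.8 -85.5 117.4] yaw -0.211 tilt 0.02 F [-0.5 -4.7 -0.8] w 5.1 g 14.342748660128564
tool delta [  0.3 -97.    0.4]
force: [-0.4, -5.2, -0.3]
gripper_force: 14.3
t 12.5 pos [560.9 -15.1 117.4] yaw -0.211 tilt 0.02 F [-0.4 -5.2 -0.3] w 5.1 g 14.335744769778103
tool delta [  0.3 -25.1   0.4]
```

```bash
python3 -m handwheel '0 -8 0 0 0 0;0 -8 0 0 0 0;0 -6 0 0 0 0;0 -3 0 0 0 0;0 0 0 0 0 0;0 0 0 0 0 0;0 0 0 0 0 0;0 0 0 0 0 0'|grep orce; python3 d.py 566.4 9.3 117; python3 -m handwheel '0 0 0 0 0 0;0 0 0 0 0 0;0 0 0 0 0 0;0 0 0 0 0 0;0 0 0 0 0 0;0 0 0 0 0 0;0 0 0 0 0 0;0 0 0 0 0 0' -0.5|tail -3; python3 -m handwheel '0 0 -10 0 0 0;0 0 -20 0 0 0;0 0 -20 0 0 0;0 0 -20 0 0 0;0 0 -20 0 0 0;0 0 0 0 0 0;0 0 0 0 0 0;0 0 0 0 0 0' >/dev/null
python3 d.py 393 -8 105
```

```text
force: [-1.1, 1.0, -0.1]
gripper_force: 14.5
t 13.3 pos [566.2   9.5 117.4] yaw -0.212 tilt 0.11 F [-1.1  1.  -0.1] w 5.2 g 14.484365604585037
tool delta [0.3 0.1 0.4]
force: [-0.0, -0.0, -0.5]
width: 23.5
gripper_force: 0.0
t 14.9 pos [565.3   8.7 206.4] yaw -0.211 tilt 0.11 F [-0.4  0.3 -0.9] w 23.6 g 0.0
tool delta [-164.8   52.4  101.8]
```

Next I'll back off towards the robot, behind the lever, with the fingers shut, and then look.

```bash
python3 -m handwheel '-40 0 0 0 0 0;-40 10 0 0 0 0;-40 10 0 0 0 0;-40 10 0 0 0 0;-25 12 0 0 0 0;0 10 0 0 0 0;0 0 0 0 0 0;0 0 0 0 0 0' -1 >/dev/null
python3 d.py 373.7 -3.5 108
python3 - <<'E'
from h import *
a=cam('top')['image'][160:292,205:380,::-1];b=cam('scene')['image'][108:276,232:412,::-1]
f=lambda i:cv2.resize(i,(400,int(i.shape[0]*400/i.shape[1])),interpolation=cv2.INTER_CUBIC)
a,b=f(a),f(b);o=np.zeros((max(len(a),len(b)),800,3),np.uint8);o[:len(a),:400]=a;o[:len(b),400:]=b;cv2.imwrite('pics/p7.png',o)
E
```

```text
t 15.7 pos [375.6  -3.8 207.3] yaw -0.212 tilt 0.04 F [ 0.1 -0.1 -0.3] w 0.3 g 0.0
tool delta [-2.   0.2 99.3]
```

View pics/p7.png

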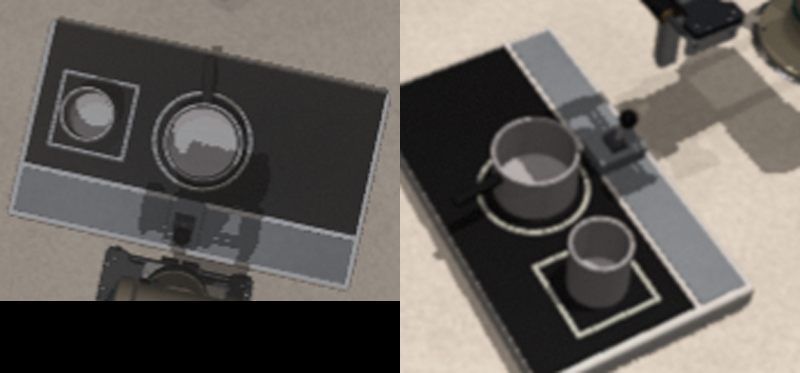

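The wide pot at (202,143) sits inside the ring, which shows all round it. The small pot is inside its square, and the gripper is robot-side of the knob, which is at (182,236) and (628,118). I'll check the number and go down.

```bash
python3 - <<'E'
from h import *
t=cam('top');s=cam('scene');k=400/175;m=400/180
P=(203/k-.5+205,143.5/k-.5+160);Q=(136/m-.5+232,150/m-.5+108)
print(at_z(t,[P],125),at_z(s,[Q],125),'want 555.2 -42.5; knob',at_z(s,[(228.5/m-.5+232,118.5/m-.5+108)],106))
E
python3 -m handwheel '-2 0 12 0 0 0;0 0 12 0 0 0;0 0 12 0 0 0;0 0 12 0 0 0;0 0 12 0 0 0;0 0 13 0 0 0;0 0 13 0 0 0;0 0 13 0 0 0'|grep orce; python3 d.py 414.8 -12.3 108
```

```text
[[552.79086058 -41.92934332 125.        ]] [[552.55981041 -42.17358639 125.        ]] want 555.2 -42.5; knob [[416.13933346 -16.72198381 106.        ]]
force: [0.0, 0.4, 0.3]
gripper_force: 0.0
t 16.7 pos [373.   -2.9 107.8] yaw -0.211 tilt 0.01 F [0.  0.4 0.3] w 0.5 g 0.0
tool delta [42.9  0.4 -0.2]
```

Wide pot is 2.5 mm off centre, well inside the limit. Now I'll push the lever.

```bash
python3 -m handwheel '6 2 0 0 0 0;6 0 0 0 0 0;6 0 0 0 0 0;6 0 0 0 0 0;6 0 0 0 0 0;6 0 0 0 0 0;6 0 0 0 0 0;6 0 0 0 0 0'|grep ^force; python3 -m handwheel '3 0 0 0 0 0;3 0 0 0 0 0;3 0 0 0 0 0;3 0 0 0 0 0;2 0 0 0 0 0;0 0 0 0 0 0;0 0 0 0 0 0;0 0 0 0 0 0'|grep ^force; python3 d.py 435.9 -16.8 108
python3 - <<'E'
from h import *
a=cam('scene')['image'][140:220,300:400,::-1]
cv2.imwrite('pics/p8.png',cv2.resize(a,None,fx=6,fy=6,interpolation=cv2.INTER_CUBIC))
E
```

```text
force: [-2.2, 0.0, 1.5]
force: [-4.9, -0.2, -1.0]
t 18.3 pos [431.6 -17.8 108.1] yaw -0.211 tilt 0.1 F [-4.9 -0.2 -1. ] w 0.3 g 1.7294063419103622
tool delta [ 4.  -1.9  0.1]
```

View pics/p8.png

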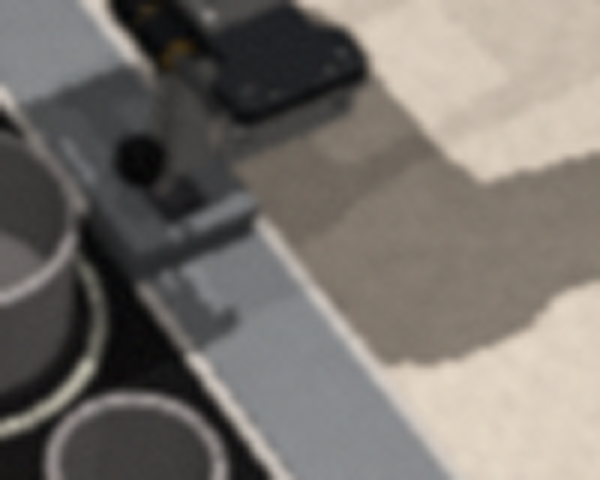

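The knob at (140,160) has gone over past the pivot. I'll push on until the force rises at the stop.

```bash
python3 - <<'E'
from h import *
s=cam('scene')
for z in(106,111):
    d=at_z(s,[(140.5/6-.5+300,160.5/6-.5+140)],z)[0][:2]-[435.9,-16.8];print(z,d@[.9777,-.2104])
E
python3 -m handwheel '2 0 0 0 0 0;2 0 0 0 0 0;1 0 0 0 0 0;0 0 0 0 0 0;0 0 0 0 0 0;0 0 0 0 0 0;0 0 0 0 0 0;0 0 0 0 0 0'|grep ^force;python3 -m handwheel '2 0 0 0 0 0;2 0 0 0 0 0;0 0 0 0 0 0;0 0 0 0 0 0;0 0 0 0 0 0;0 0 0 0 0 0;0 0 0 0 0 0;0 0 0 0 0 0'|grep ^force; python3 d.py 435.9 -16.8 108
python3 - <<'E'
from h import *
s=cam('scene')
a=s['image'][140:220,300:400,::-1]
cv2.imwrite('pics/p9.png',cv2.resize(a,None,fx=6,fy=6,interpolation=cv2.INTER_CUBIC))
E
```

```text
106 20.06919054016184
111 22.573094050218174
force: [-10.7, 1.3, 3.9]
force: [-16.3, 2.9, 9.6]
t 20.0 pos [433.  -18.  107.4] yaw -0.211 tilt 0.99 F [-16.3   2.9   9.6] w 0.1 g 9.551008539274335
tool delta [ 2.6 -1.8 -0.6]
```

View pics/p9.png

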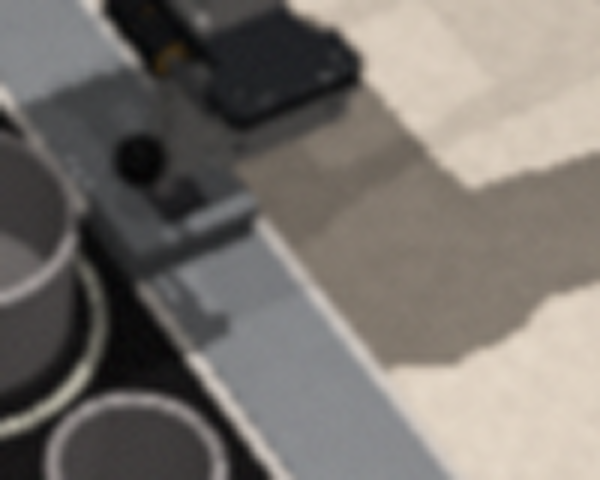

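The knob stayed at (140,160) while the force rose to 16 N, so the lever is at its stop. I'll retreat and check all three.

```bash
python3 -m handwheel '-5 0 0 0 0 0;-10 0 0 0 0 0;-20 0 0 0 0 0;-20 0 -10 0 0 0;0 0 -25 0 0 0;0 0 -25 0 0 0;0 0 -25 0 0 0;0 0 0 0 0 0'|grep ^force;python3 -m handwheel '0 0 0 0 0 0;0 0 0 0 0 0;0 0 0 0 0 0;0 0 0 0 0 0;0 0 0 0 0 0;0 0 0 0 0 0;0 0 0 0 0 0;0 0 0 0 0 0'|grep ^force
python3 d.py 435.9 -16.8 108
python3 - <<'E'
from h import *
a=cam('top')['image'][160:292,205:380,::-1];b=cam('scene')['image'][108:276,232:412,::-1]
f=lambda i:cv2.resize(i,(400,int(i.shape[0]*400/i.shape[1])),interpolation=cv2.INTER_CUBIC)
a,b=f(a),f(b);o=np.zeros((max(len(a),len(b)),800,3),np.uint8);o[:len(a),:400]=a;o[:len(b),400:]=b;cv2.imwrite('pics/p10.png',o)
E
```

```text
force: [-0.5, 0.7, -0.5]
force: [0.4, 0.5, -0.7]
t 21.65 pos [387.6  -8.4 193.4] yaw -0.211 tilt 0.01 F [ 0.4  0.5 -0.7] w 1.1 g 0.0
tool delta [49.  -1.9 85.4]
```

View pics/p10.png

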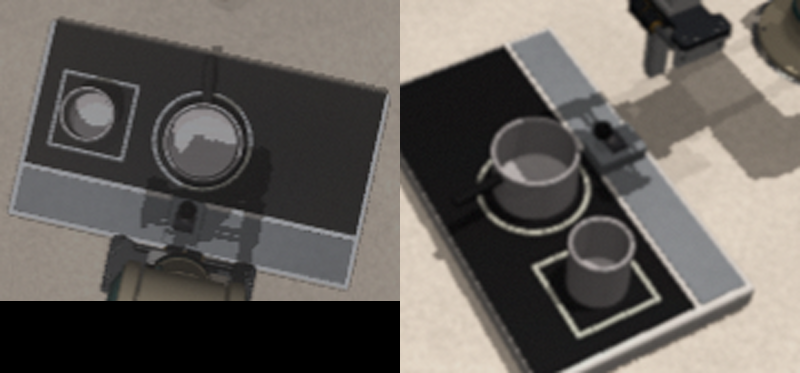

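The lever stays over (knob at (602,130)), both pots are in place at (88,113) and (202,143), and the robot is clear.

```bash
python3 -c "
from workcell import ctrl
print(ctrl.sign_off())"
```

```text
the job is handed in; nothing more can be done
None
```

I handed the job in at about 22 s: the small pot is in the square mark (within about 3 mm of centre), the wide pot is on the ring mark (about 2.5 mm off centre), the switch lever is over to its stop and the robot is clear; sign-off returned no verdict.

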